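Set out the shoe models for review

TASK

Move the four clay shoe models from the slatted drying rack to the plywood review rack, keeping their order as counted from the yellow end of each rack: the model that stands nearest the yellow bar on the drying rack goes on the pad next to the review rack's yellow bar, the next one on the next pad, and so on. Stand each model upright and wholly on its own black pad, lengthwise across the rack like the pads (toe to either side). Set the models down rather than dropping them, tip none over, and leave the cup, the spatula and the lump of clay where they are.

Things in the scene. Friction and masses are not known exactly. Their poses are not given: they have to be found in the camera images.
- shoe_red: The red low trainer with white sole and white laces, 42 mm high. Hard clay shoe model, about 150 g, 80 mm long (x, toe at +x), sole 32 mm wide (y), 10 mm thick. Origin: centre of underside, z up. The ankle block, x = -38 to +6 mm, full height, is 28 mm wide with flat sides: grip it across y at x = -12 mm, about 28 mm up. Toe part at most 30 mm high (laces to 40).
- shoe_blue: The blue mid-height trainer with white sole and white laces, 52 mm high. Hard clay shoe model, about 150 g, 80 mm long (x, toe at +x), sole 32 mm wide (y), 10 mm thick. Origin: centre of underside, z up. The ankle block, x = -38 to +6 mm, full height, is 28 mm wide with flat sides: grip it across y at x = -12 mm, about 28 mm up. Toe part at most 30 mm high (laces to 40).
- shoe_green: The green low slip-on with dark sole and no laces, 40 mm high. Hard clay shoe model, about 150 g, 80 mm long (x, toe at +x), sole 32 mm wide (y), 10 mm thick. Origin: centre of underside, z up. The ankle block, x = -38 to +6 mm, full height, is 28 mm wide with flat sides: grip it across y at x = -12 mm, about 28 mm up. Toe part at most 30 mm high (laces to 40).
- shoe_white: The all-white high-top, 60 mm high. Hard clay shoe model, about 150 g, 80 mm long (x, toe at +x), sole 32 mm wide (y), 10 mm thick. Origin: centre of underside, z up. The ankle block, x = -38 to +6 mm, full height, is 28 mm wide with flat sides: grip it across y at x = -12 mm, about 28 mm up. Toe part at most 30 mm high (laces to 40).
- tile_red: Fixed red tile, 96 x 64 x 6 mm, on the slatted drying rack; the red model stands on it at the start, lengthwise within about 0.15 rad. Origin: centre of underside, 24 mm above the table; its top is 30 mm up. The tiles stay, so they keep the first order. Tile centres are 85 mm apart along the rack.
- tile_blue: Fixed blue tile, 96 x 64 x 6 mm, on the slatted drying rack; the blue model stands on it at the start, lengthwise within about 0.15 rad. Origin: centre of underside, 24 mm above the table; its top is 30 mm up. The tiles stay, so they keep the first order. Tile centres are 85 mm apart along the rack.
- tile_green: Fixed green tile, 96 x 64 x 6 mm, on the slatted drying rack; the green model stands on it at the start, lengthwise within about 0.15 rad. Origin: centre of underside, 24 mm above the table; its top is 30 mm up. The tiles stay, so they keep the first order. Tile centres are 85 mm apart along the rack.
- tile_white: Fixed white tile, 96 x 64 x 6 mm, on the slatted drying rack; the white model stands on it at the start, lengthwise within about 0.15 rad. Origin: centre of underside, 24 mm above the table; its top is 30 mm up. The tiles stay, so they keep the first order. Tile centres are 85 mm apart along the rack.
- yellow_stop: Fixed yellow bar, 120 x 20 x 15 mm, across one end (either) of the drying rack (120 x 430 mm); a grey bar is at the other. Origin: centre of underside, 24 mm above the table. The row is counted from it: tile centres lie about 78, 163, 248 and 333 mm away.
- review_rack: Fixed plywood rack, 120 mm (x) by 430 mm (y), top 30 mm up, nearer or farther than the drying rack. Origin: centre of underside. Black flush pads 104 (x) by 58 mm (y) at x = 0, y = -127.5, -42.5, 42.5, 127.5 mm; ridges 6 mm wide, 5 high at y = -85, 0, 85. Yellow bar, 20 wide, 15 high, across its -y end (y = -205); grey bar at +y.
- water_cup: Bystander: loose white cup, 72 mm wide, 85 mm high, at the side of the racks. Origin: centre of its underside.
- clay_knife: Bystander: loose modelling spatula, 200 mm long, lying flat on the table at the side of the racks. Origin: under its middle.
- clay_lump: Bystander: loose off-white lump of clay, 108 mm across, 48 mm high, at the side of the racks. Origin: centre of its underside.

How it is judged:
At the end, for the whole second after the job is handed in: Each model rests upright (0.1 rad) on the review rack top (4 mm), within 14 mm of its pad centre along and across, its length within 0.35 rad of the rack x (either way round); its place counted from the yellow bar equals that of its tile on the drying rack (x of shoe_red in the frame of review_rack between -0.014 and 0.014 m and z of shoe_red in the frame of review_rack between 0.026 and 0.034 m and angle between each of shoe_red, shoe_blue, shoe_green, shoe_white's own z axis and vertical below 0.1 rad and angle between the x axis of each of shoe_red, shoe_blue, shoe_green, shoe_white and the x axis of review_rack, either way round below 0.35 rad and linear speed of each of shoe_red, shoe_blue, shoe_green, shoe_white below 0.02 m/s and angular speed of each of shoe_red, shoe_blue, shoe_green, shoe_white below 0.2 rad/s and ((horizontal distance between tile_red and yellow_stop between 0.0475 and 0.1075 m and y of shoe_red in the frame of review_rack between -0.1415 and -0.1135 m) or (horizontal distance between tile_red and yellow_stop between 0.1325 and 0.1925 m and y of shoe_red in the frame of review_rack between -0.0565 and -0.0285 m) or (horizontal distance between tile_red and yellow_stop between 0.2175 and 0.2775 m and y of shoe_red in the frame of review_rack between 0.0285 and 0.0565 m) or (horizontal distance between tile_red and yellow_stop between 0.3025 and 0.3625 m and y of shoe_red in the frame of review_rack between 0.1135 and 0.1415 m)) and x of shoe_blue in the frame of review_rack between -0.014 and 0.014 m and z of shoe_blue in the frame of review_rack between 0.026 and 0.034 m and ((horizontal distance between tile_blue and yellow_stop between 0.0475 and 0.1075 m and y of shoe_blue in the frame of review_rack between -0.1415 and -0.1135 m) or (horizontal distance between tile_blue and yellow_stop between 0.1325 and 0.1925 m and y of shoe_blue in the frame of review_rack between -0.0565 and -0.0285 m) or (horizontal distance between tile_blue and yellow_stop between 0.2175 and 0.2775 m and y of shoe_blue in the frame of review_rack between 0.0285 and 0.0565 m) or (horizontal distance between tile_blue and yellow_stop between 0.3025 and 0.3625 m and y of shoe_blue in the frame of review_rack between 0.1135 and 0.1415 m)) and x of shoe_green in the frame of review_rack between -0.014 and 0.014 m and z of shoe_green in the frame of review_rack between 0.026 and 0.034 m and ((horizontal distance between tile_green and yellow_stop between 0.0475 and 0.1075 m and y of shoe_green in the frame of review_rack between -0.1415 and -0.1135 m) or (horizontal distance between tile_green and yellow_stop between 0.1325 and 0.1925 m and y of shoe_green in the frame of review_rack between -0.0565 and -0.0285 m) or (horizontal distance between tile_green and yellow_stop between 0.2175 and 0.2775 m and y of shoe_green in the frame of review_rack between 0.0285 and 0.0565 m) or (horizontal distance between tile_green and yellow_stop between 0.3025 and 0.3625 m and y of shoe_green in the frame of review_rack between 0.1135 and 0.1415 m)) and x of shoe_white in the frame of review_rack between -0.014 and 0.014 m and z of shoe_white in the frame of review_rack between 0.026 and 0.034 m and ((horizontal distance between tile_white and yellow_stop between 0.0475 and 0.1075 m and y of shoe_white in the frame of review_rack between -0.1415 and -0.1135 m) or (horizontal distance between tile_white and yellow_stop between 0.1325 and 0.1925 m and y of shoe_white in the frame of review_rack between -0.0565 and -0.0285 m) or (horizontal distance between tile_white and yellow_stop between 0.2175 and 0.2775 m and y of shoe_white in the frame of review_rack between 0.0285 and 0.0565 m) or (horizontal distance between tile_white and yellow_stop between 0.3025 and 0.3625 m and y of shoe_white in the frame of review_rack between 0.1135 and 0.1415 m))); the robot touches nothing.
It fails at once if a model is tipped over (angle between any of shoe_red, shoe_blue, shoe_green, shoe_white's own z axis and vertical above 0.7 rad).
It fails at once if a model is dropped (falls free faster than 0.6 m/s) ((linear speed of shoe_red above 0.6 m/s and contact force between the fingers and shoe_red below 0.05 N) or (linear speed of shoe_blue above 0.6 m/s and contact force between the fingers and shoe_blue below 0.05 N) or (linear speed of shoe_green above 0.6 m/s and contact force between the fingers and shoe_green below 0.05 N) or (linear speed of shoe_white above 0.6 m/s and contact force between the fingers and shoe_white below 0.05 N)).
It fails at once if the cup, the spatula or the lump of clay is shifted more than 30 mm (distance of any of water_cup, clay_knife, clay_lump from where it was at the start of the episode above 0.03 m).
It also fails if it takes over 99 s, if anything falls off the work surface, if the arm or the gripper's body presses on something with over 40 N, if the wrist force passes 120 N, or if a joint passes its speed limit or range.

ROBOT

A 6-joint arm with a two-finger parallel gripper is mounted at the origin on the work surface. World frame = base frame: x ahead of the robot, y to its left, z up, the work surface at z = 0. Lengths are in m, angles in rad, forces in N, time in s.
With the tool pointing down it reaches from about 0.25 to 0.8 m from the base axis. Payload 8.5 kg.
Tool frame: the origin (TCP) lies midway between the tips of the shut fingers; the grasp point (between the pads) lies 19 mm behind it; z points along the fingers, y is the line along which they close (so a half turn about z gives the same grasp; the last joint's range is limited). The gripper opens to 85 mm and grips with 20 to 120 N. Pads are 22 mm wide; open, the fingers measure 114 mm over their backs; the gripper's body (76 mm by 85 mm) begins 54 mm behind the grasp point. The pads swing forward as they close: fully open they stand 13 mm farther back than shut.
Start: joints at [1.164, 0.238, -0.013, 1.319, 0, 1.571], TCP at [0.208, 0.482, 0.231] pointing down, gripper open.
Joint ranges: [-2.66, 2.66], [-1.03, 1.9], [-1.14, 1.46], [-1.82, 2.27], [-1.45, 1.34], [-3.14, 3.14]. Speed limits (rad/s): [2.22, 2.22, 2.79, 3.14, 3.14, 3.14].

INTERFACE

Orientations are given as a unit quaternion [x, y, z, w].
In Python, from workcell import robot, imaging, order gives the robot as it stands.
- The arm moves only by the tool drive_tool, never from a script. Its argument "steps" is one flat list of numbers, 7 for each row, row after row: the opening, from 0 (shut) to 1 (fully open), then the shift along the world's x, y, z in mm, then the turn, a rotation vector about the world's x, y, z in degrees. A call has exactly 10 rows; each row is the pose to reach, as a shift and turn from the pose commanded when the call began; what a row does not reach only later rows make up. A row lasts 1/12 s, in which the tool goes at most 41.7 mm and 7.16 degrees, less where a joint would pass 70% of its speed; a pose out of reach is approached as far as the arm can. A call with a gripper value outside its range is refused whole. The fingers move at their own pace and stop on an object; the grip force is fixed at half the most. Time passes only in rows, so rows that repeat a pose let the fingers close, or fill a call up. It gives the time, the measured TCP pose, the force, the opening and the grip force at its end, in the units of the state.
- robot.read_state(): the state, without advancing time (a new reading comes with each control period).
- imaging.snapshot(name): name is "side" or "top"; returns the picture (480x640x3 uint8, blue, green, red); there is no depth.
- imaging.get_calibration(name): a dict with "vfov" (degrees; the focal length in pixels is half the picture's height over the tangent of half this angle, whatever the lens; pixels are square), "cx", "cy" (the principal point, pixels), "k1" (the pictures are not rectified: a ray, as slopes to the right and down, at radius r is drawn at 1 + k1 r^2 times it, then the intrinsics apply), "extrinsics" (4x4, takes a point from world to camera coordinates). Camera axes: x right, y down, z forward; pixel columns grow to the right and rows downward; lengths in m; the calibration is good to about 2 mm. A picture is of the moment at which its call begins. get_calibration takes no time and is no camera call.
- order.job_done(): hands the job in; it is judged then, once.
The state is a dict: "clock": time; "joint_pos": joint angles; "qd": joint speeds; "tau": joint torques, N m; "tcp_pos": TCP position; "orientation": TCP orientation; "contact_force": force on the tool from outside, world axes, zero at the start; "moment": the same for the moment, N m; "opening": opening from 0.0 (shut) to 1.0 (fully open); "finger_force": force on a finger pad.
Only numpy, scipy, OpenCV 4.12 (cv2) and the standard library are available. Lean on these libraries where they do the work, as an engineer would, in place of code of your own. Each camera call takes 0.05 s, during which the arm holds its last target. There are 200 camera calls.

## Working session

There is one attempt and no reset: what is moved stays moved. The work goes in short steps, Python scripts to look and compute and a tool call to move; the robot and the scene stay as the last step left them, time stands still between calls to the robot, and variables do not carry over. Pictures are saved under pics/ and viewed, at most 14 in all, crops included, and the job is handed in when it is done.

Besides the shell and the picture viewer there is one more tool, called after "Emit:" as name(argument=value, ...), one argument or row to a line, values as JSON. drive_tool: Moves the arm, as the interface text tells. Its arguments: {"type":"object","properties":{"steps":{"type":"array"}},"required":["steps"]}

```bash
mkdir -p pics; python3 - <<'E'
from workcell import robot, imaging
import cv2
for n in("side","top"):
    cv2.imwrite(f"pics/{n}0.png",imaging.snapshot(n)); c=imaging.get_calibration(n); print(n,c)
print(robot.read_state())
E
```

```text
side {'vfov': 45.99682013727575, 'cx': 318.00545023272707, 'cy': 234.61814885428473, 'k1': 0.04747114161435301, 'extrinsics': array([[ 0.9662205 , -0.2575669 , -0.00878852, -0.54428622],
       [-0.188379  , -0.68257974, -0.7061149 ,  0.14037558],
       [ 0.17587296,  0.68391826, -0.70804273,  1.54570241],
       [ 0.        ,  0.        ,  0.        ,  1.        ]])}
top {'vfov': 53.062957099341425, 'cx': 313.41826159157176, 'cy': 243.82058723008558, 'k1': -0.10432641905104457, 'extrinsics': array([[-0.02853833, -0.99942198, -0.01847339,  0.03684861],
       [-0.98878349,  0.03093539, -0.14611712,  0.55226384],
       [ 0.14660414,  0.01409625, -0.9890948 ,  1.09337522],
       [ 0.        ,  0.        ,  0.        ,  1.        ]])}
{'clock': 0.1, 'joint_pos': array([ 1.16400920e+00,  2.38717945e-01, -1.41572014e-02,  1.31919864e+00,
        1.19930794e-05,  1.57078661e+00]), 'qd': array([-0.00068406, -0.00047799,  0.00117172,  0.00066974, -0.00077511,
       -0.00034606]), 'tau': array([-2.17612160e-04, -5.39721465e+01,  3.46997273e+01,  1.34252393e-02,
       -1.43209195e-05,  1.47286983e-05]), 'tcp_pos': array([0.20757326, 0.48182268, 0.23074837]), 'orientation': array([ 2.01989304e-01,  9.79387519e-01, -6.24350335e-04, -1.34895360e-04]), 'contact_force': array([-0.70890271, -0.77500466,  0.11936772]), 'moment': array([0.00116946, 0.00586904, 0.03394062]), 'finger_force': 0.0, 'opening': 0.9947937471317285}
```

View pics/top0.png

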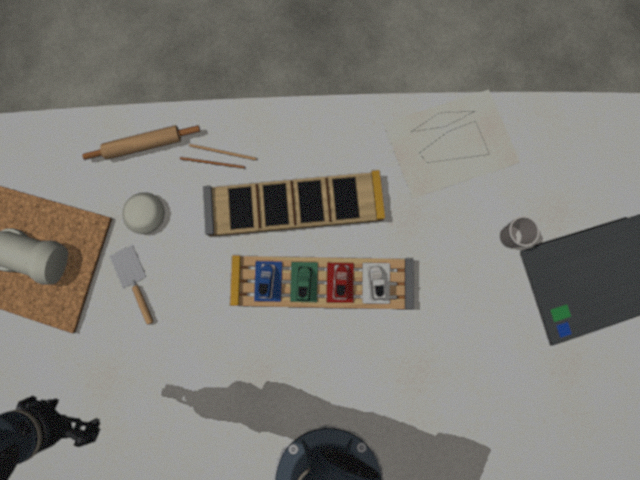

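View pics/side0.png

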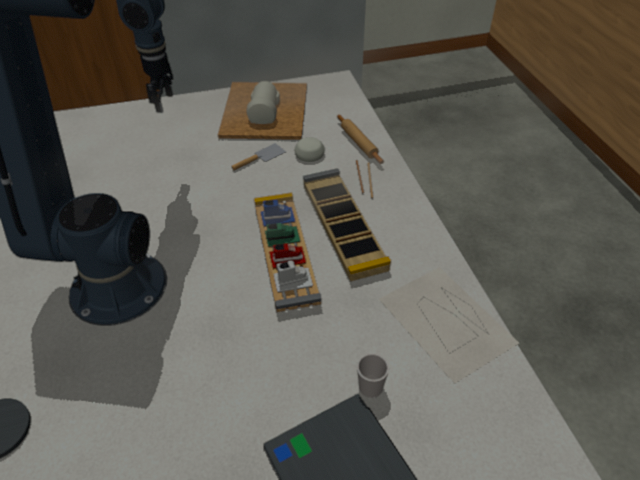

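Top view: the drying rack's yellow bar is at (236,280), followed by blue (268), green (305), red (341) and white (378). The review rack's yellow bar is at (378,196), so its pads run right to left: 345, 311, 276, 242.

```bash
cat > h.py <<'E'
import numpy as np, cv2
from workcell import robot, imaging
def K(n):
    c=imaging.get_calibration(n); f=240/np.tan(np.radians(c["vfov"]/2)); return c,f
def ray(n,u,v):
    c,f=K(n); d=np.array([(u-c["cx"])/f,(v-c["cy"])/f]); p=d.copy()
    for _ in range(20): p=d/(1+c["k1"]*(p@p))
    E=c["extrinsics"]; R=E[:3,:3]; return -R.T@E[:3,3], R.T@np.array([p[0],p[1],1])
def plane(n,u,v,z):
    o,d=ray(n,u,v); return (o+d*(z-o[2])/d[2])[:2]
def proj(n,P):
    c,f=K(n); q=c["extrinsics"]@np.append(P,1); p=q[:2]/q[2]; p=p*(1+c["k1"]*(p@p)); return p*f+[c["cx"],c["cy"]]
def rects(n,mask,z,amin):
    out=[]
    for c in cv2.findContours(mask.astype(np.uint8),0,2)[0]:
        if cv2.contourArea(c)<amin: continue
        w=np.array([plane(n,u,v,z) for u,v in c[:,0].astype(float)])
        (cx,cy),s,a=cv2.minAreaRect((w*1000).astype(np.float32)); out.append((round(cx,1),round(cy,1),np.round(s,1),round(a,1)))
    return sorted(out,key=lambda r:r[1])
E
python3 - <<'E'
from h import *
im=cv2.imread("pics/top0.png"); hsv=cv2.cvtColor(im,cv2.COLOR_BGR2HSV); H,S,V=[hsv[...,i].astype(int) for i in range(3)]
roi=np.zeros(V.shape,bool); roi[165:315,195:425]=1
print("pads",rects("top",roi&(V<45)&(np.arange(480)[:,None]<240),.03,200))
print("yellow",rects("top",roi&(abs(H-24)<6)&(S>190),.039,80))
for nm,m in (("blue",(abs(H-110)<14)&(S>100)),("green",(abs(H-70)<20)&(S>80)),("red",((H<8)|(H>172))&(S>120))):
    print(nm,rects("top",roi&m,.03,60))
print("grey",rects("top",roi&(S<25)&(V>50)&(V<140),.039,80)) 
cv2.imwrite("pics/z.png",cv2.resize(im[250:315,225:425],None,fx=4,fy=4,interpolation=2))
s=cv2.imread("pics/side0.png")
cv2.imwrite("pics/zs.png",cv2.resize(s[185:315,245:395],None,fx=4,fy=4,interpolation=2))
E
```

```text
pads [(664.8, -59.9, array([97.3, 51.6]), 3.7), (659.6, 24.8, array([97.3, 52.2]), 3.5), (654.6, 109.9, array([97.3, 51.8]), 3.2), (649.6, 194.6, array([97.8, 51.9]), 3.2)]
yellow []
blue [(469.5, 130.6, array([61.5, 90. ]), 88.3)]
green [(465.9, 46.3, array([58.8, 87.4]), 88.3)]
red [(462.1, -39.7, array([61.5, 89.6]), 88.2)]
grey [(453.8, -207.5, array([ 37.5, 122.1]), 87.0), (455.8, -136.7, array([86. , 61.5]), 3.2), (646.3, 59.3, array([130.5, 454.3]), 1.4)]
```

View pics/z.png

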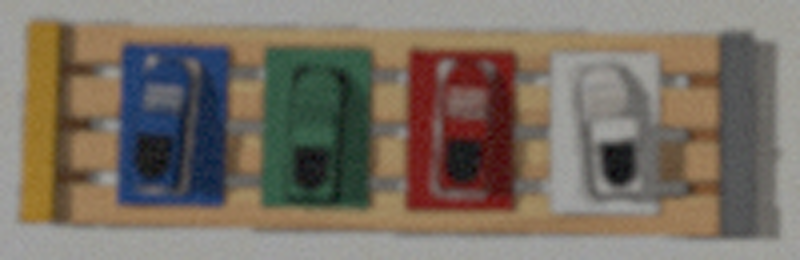

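View pics/zs.png

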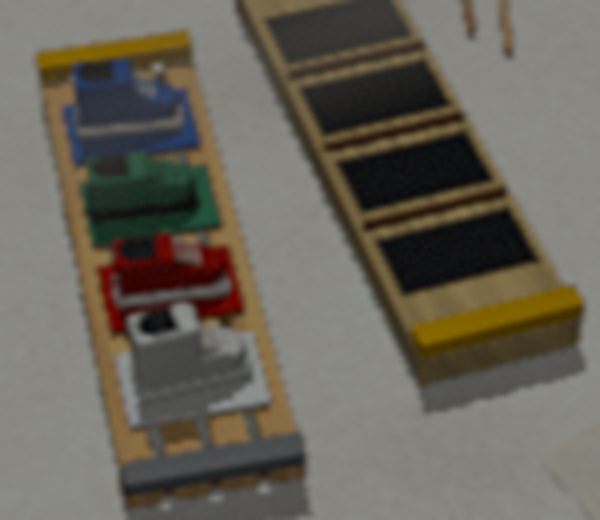

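Close up, all four toes point to +x. The dark collars are at about (152,158), (310,166), (463,160) and (618,163) in the 4x crop, and the toe tips at (172,58), (322,64), (470,58) and (600,66).

```bash
python3 - <<'E'
from h import *
im=cv2.imread("pics/top0.png"); V=im.max(2)
hs=dict(blue=(52,263,289.5,(172,58)),green=(40,302.5,291.5,(322,64)),red=(42,340.75,290,(470,58)),white=(60,379.5,290.75,(600,66)))
for n,(h,u,v,t) in hs.items():
    w=V.copy().astype(int); m=np.zeros(V.shape,bool); m[int(v)-7:int(v)+9,int(u)-7:int(u)+8]=1
    m&=V<45
    k,l,st,ce=cv2.connectedComponentsWithStats(m.astype(np.uint8)); i=1+st[1:,4].argmax(); c=ce[i]
    a=plane("top",*c,.03+h/1000)*1000; b=plane("top",t[0]/4-.4+225,t[1]/4-.4+250,.045)*1000
    d=b-a; yaw=np.degrees(np.arctan2(d[1],d[0]))
    print(n,st[i],c.round(1),"collar",a.round(1),"toe",b.round(1),"len",np.hypot(*d).round(1),"yaw",yaw.round(1))
E
```

```text
blue [259 284   9  10  65] [262.9 288.4] collar [449.1 136.3] toe [507.9 129. ] len 59.2 yaw -7.1
green [299 287   8  10  69] [302.3 291.3] collar [440.8  48.2] toe [501.7  41.2] len 61.3 yaw -6.6
red [337 286   8   9  61] [340.3 289.7] collar [441.7 -38. ] toe [502.6 -45.3] len 61.4 yaw -6.9
white [376 286   7  10  54] [379.2 290.4] collar [ 436.6 -123.8] toe [ 495.5 -121. ] len 59.0 yaw 2.7
```

Emit:
drive_tool(
  steps=[0.75,40,-35,-10,0,0,4,0.75,75,-69,-20,0,0,8,0.75,100,-104,-30,0,0,12,0.75,125,-150,-40,0,0,16.3,0.75,150,-190,-50,0,0,16.3,0.75,175,-225,-60,0,0,16.3,0.75,200,-260,-70,0,0,16.3,0.75,225,-300,-75,0,0,16.3,0.75,249.5,-346.5,-80,0,0,16.3,0.75,249.5,-346.5,-80,0,0,16.3],
)

```text
clock: 0.93
tcp_pos: [0.4474, 0.1512, 0.1534]
orientation: [0.061, 0.998, -0.0, -0.0]
contact_force: [0.8, 0.5, 0.2]
opening: 0.754
finger_force: 0.0
```

Emit:
drive_tool(
  steps=[0.75,0,0,0,0,0,0,0.75,0,0,0,0,0,0,0.75,0,0,0,0,0,0,0.75,0,0,0,0,0,0,0.75,0,0,0,0,0,0,0.75,0,0,0,0,0,0,0.75,0,0,0,0,0,0,0.75,0,0,0,0,0,0,0.75,0,0,0,0,0,0,0.75,0,0,0,0,0,0],
)

```text
clock: 1.77
tcp_pos: [0.4468, 0.1534, 0.154]
orientation: [0.061, 0.998, -0.0, 0.0]
contact_force: [-0.9, 0.0, 0.2]
opening: 0.75
finger_force: 0.0
```

```bash
python3 - <<'E'
from h import *
print(robot.read_state()["tcp_pos"])
a=imaging.snapshot("top")[235:320,215:330];b=imaging.snapshot("side")[120:280,215:330]
a=cv2.resize(a,None,fx=3.4,fy=3.4,interpolation=2);b=cv2.resize(b,None,fx=3.4,fy=3.4,interpolation=2)
a=cv2.copyMakeBorder(a,0,b.shape[0]-a.shape[0],0,0,0)
cv2.imwrite("pics/p1.png",np.hstack([a,b]))
E
```

```text
[0.44683044 0.1533719  0.15397375]
```

View pics/p1.png

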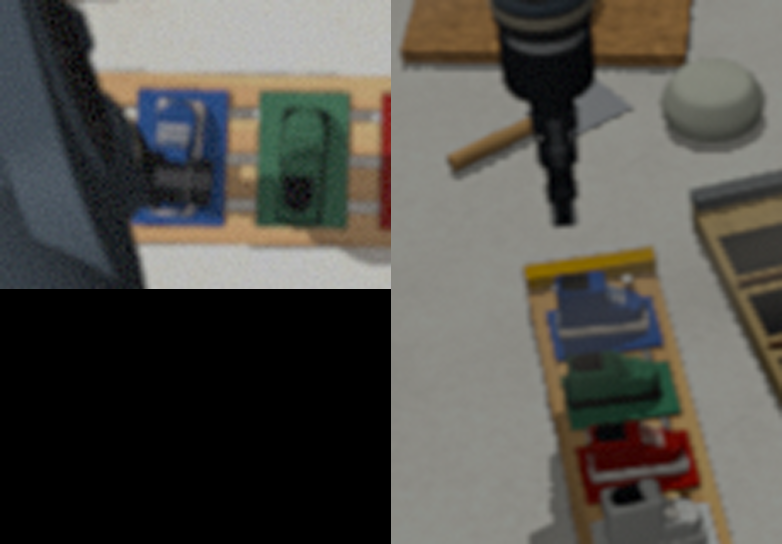

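The fingers are above and just to the left of blue. Next I centre and descend.

Emit:
drive_tool(
  steps=[0.75,10.3,-18.1,0,0,0,0,0.75,10.3,-18.1,-20,0,0,0,0.75,10.3,-18.1,-45,0,0,0,0.75,10.3,-18.1,-70,0,0,0,0.75,10.3,-18.1,-90,0,0,0,0.75,10.3,-18.1,-105,0,0,0,0.75,10.3,-18.1,-115,0,0,0,0.75,10.3,-18.1,-115,0,0,0,0.75,10.3,-18.1,-115,0,0,0,0.75,10.3,-18.1,-115,0,0,0],
)

```text
clock: 2.7
tcp_pos: [0.4577, 0.1352, 0.0395]
orientation: [0.061, 0.998, 0.0, 0.0]
contact_force: [0.7, 0.0, 0.2]
opening: 0.749
finger_force: 0.0
```

```bash
python3 - <<'E'
from h import *
a=imaging.snapshot("top")[235:320,215:330];b=imaging.snapshot("side")[170:280,235:330]
a=cv2.resize(a,None,fx=3.4,fy=3.4,interpolation=2);b=cv2.resize(b,None,fx=4,fy=4,interpolation=2)
a=cv2.copyMakeBorder(a,0,b.shape[0]-a.shape[0],0,0,0)
cv2.imwrite("pics/p2.png",np.hstack([a,b]))
E
```

```text
(no output)
```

View pics/p2.png

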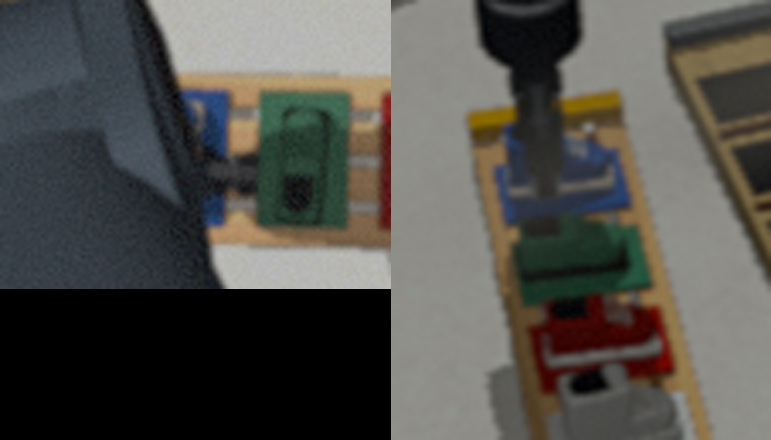

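The fingers straddle the blue ankle block. Closing, then a small lift.

Emit:
drive_tool(
  steps=[0,0,0,0,0,0,0,0,0,0,0,0,0,0,0,0,0,0,0,0,0,0,0,0,0,0,0,0,0,0,0,0,0,0,0,0,0,0,0,0,0,0,0,0,0,0,0,0,0,0,0,0,5,0,0,0,0,0,0,15,0,0,0,0,0,0,30,0,0,0],
)

```text
clock: 3.63
tcp_pos: [0.4563, 0.1349, 0.0686]
orientation: [0.061, 0.998, -0.0, -0.001]
contact_force: [-0.6, 0.2, -1.8]
opening: 0.321
finger_force: 69.0
```

Emit:
drive_tool(
  steps=[0,0,0,30,0,0,0,0,0,0,60,0,0,0,0,25,-25,60,0,0,3,0,50,-50,60,0,0,6,0,75,-75,60,0,0,9,0,100,-100,60,0,0,10.4,0,125,-125,60,0,0,10.4,0,150,-150,60,0,0,10.4,0,175,-175,60,0,0,10.4,0,195.8,-196,60,0,0,10.4],
)

```text
clock: 4.47
tcp_pos: [0.6543, -0.0628, 0.1289]
orientation: [-0.029, 1.0, -0.0, 0.0]
contact_force: [1.2, 0.2, -1.3]
opening: 0.324
finger_force: 69.3
```

Emit:
drive_tool(
  steps=[0,0,0,0,0,0,0,0,0,0,0,0,0,0,0,0,0,0,0,0,0,0,0,0,0,0,0,0,0,0,0,0,0,0,0,0,0,0,0,0,0,0,0,0,0,0,0,0,0,0,0,0,0,0,0,0,0,0,0,0,0,0,0,0,0,0,0,0,0,0],
)

```text
clock: 5.3
tcp_pos: [0.6529, -0.0608, 0.129]
orientation: [-0.03, 1.0, -0.0, 0.0]
contact_force: [0.0, -0.8, -1.9]
opening: 0.316
finger_force: 69.4
```

Emit:
drive_tool(
  steps=[0,0,0,-15,0,0,0,0,0,0,-35,0,0,0,0,0,0,-55,0,0,0,0,0,0,-70,0,0,0,0,0,0,-80,0,0,0,0,0,0,-85,0,0,0,0,0,0,-87,0,0,0,0,0,0,-88,0,0,0,0,0,0,-89,0,0,0,0,0,0,-89,0,0,0],
)

```text
clock: 6.13
tcp_pos: [0.6535, -0.061, 0.0406]
orientation: [-0.03, 1.0, -0.0, 0.001]
contact_force: [0.1, 0.3, -1.6]
opening: 0.321
finger_force: 69.4
```

Emit:
drive_tool(
  steps=[0,0,0,-0.5,0,0,0,0,0,0,-1,0,0,0,0,0,0,-1.3,0,0,0,0,0,0,-1.3,0,0,0,0.5,0,0,-1.3,0,0,0,0.7,0,0,-1.3,0,0,0,0.7,0,0,-1.3,0,0,0,0.7,0,0,-1.3,0,0,0,0.7,0,0,-1.3,0,0,0,0.7,0,0,5,0,0,0],
)

```text
clock: 6.97
tcp_pos: [0.6522, -0.0609, 0.0439]
orientation: [-0.03, 1.0, 0.0, -0.001]
contact_force: [-0.4, -1.2, -0.9]
opening: 0.701
finger_force: 0.0
```

Emit:
drive_tool(
  steps=[0.7,0,0,30,0,0,0,0.7,0,0,60,0,0,0,0.7,0,0,90,0,0,0,0.7,-30,15,100,0,0,-3,0.7,-60,30,100,0,0,-6,0.7,-90,50,100,0,0,-10,0.7,-120,65,100,0,0,-10,0.7,-150,80,100,0,0,-10,0.7,-180,95,100,0,0,-10,0.7,-204,108,100,0,0,-10],
)

```text
clock: 7.8
tcp_pos: [0.4467, 0.0476, 0.1453]
orientation: [0.058, 0.998, 0.0, -0.0]
contact_force: [0.1, 0.0, 0.7]
opening: 0.702
finger_force: 0.0
```

```bash
python3 - <<'E'
from h import *
s=robot.read_state(); print(s["tcp_pos"],s["orientation"])
im=imaging.snapshot("top"); cv2.imwrite("pics/t2.png",im)
sd=imaging.snapshot("side")
a=cv2.resize(im[165:245,195:395],None,fx=3.9,fy=3.9,interpolation=2); b=cv2.resize(sd[150:280,260:400],None,fx=2,fy=2,interpolation=2)
b=cv2.copyMakeBorder(b,0,0,0,a.shape[1]-b.shape[1],0)
cv2.imwrite("pics/p3.png",np.vstack([a,b]))
E
```

```text
[0.44668025 0.04762861 0.14532961] [ 5.76100246e-02  9.98339159e-01  1.89695599e-05 -8.60308380e-05]
```

View pics/p3.png

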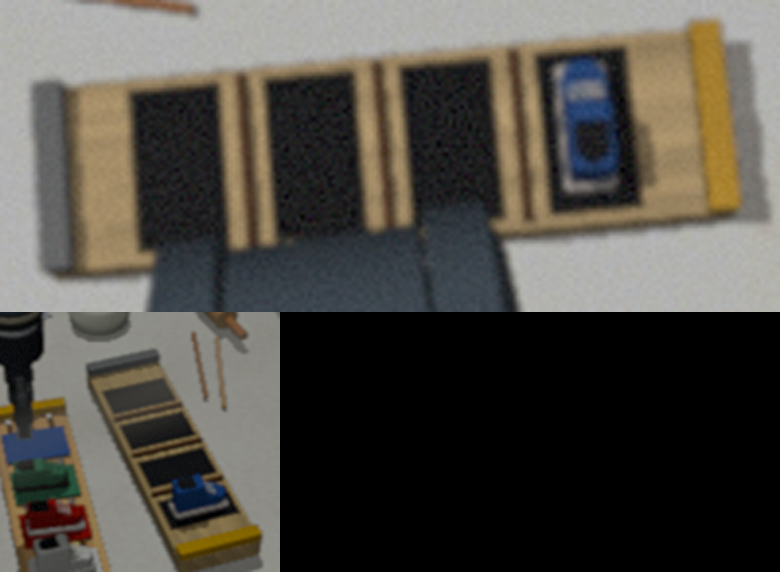

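Blue stands upright and well inside the first pad (sole about 560–622 of the pad's 538–640 in the crop). Now green.

Emit:
drive_tool(
  steps=[0.75,0,0,0,0,0,0,0.75,0,0,-20,0,0,0,0.75,0,0,-40,0,0,0,0.75,0,0,-60,0,0,0,0.75,0,0,-80,0,0,0,0.75,0,0,-95,0,0,0,0.75,0,0,-103,0,0,0,0.75,0,0,-105,0,0,0,0.75,0,0,-105,0,0,0,0.75,0,0,-105,0,0,0],
)

```text
clock: 8.73
tcp_pos: [0.4499, 0.047, 0.0405]
orientation: [0.058, 0.998, 0.0, 0.0]
contact_force: [1.1, -0.1, 1.0]
opening: 0.749
finger_force: 0.0
```

Emit:
drive_tool(
  steps=[0.75,0,0,-2,0,0,0,0,0,0,-2,0,0,0,0,0,0,-2,0,0,0,0,0,0,-2,0,0,0,0,0,0,-2,0,0,0,0,0,0,-2,0,0,0,0,0,0,-2,0,0,0,0,0,0,5,0,0,0,0,0,0,15,0,0,0,0,0,0,30,0,0,0],
)

```text
clock: 9.57
tcp_pos: [0.4481, 0.047, 0.0698]
orientation: [0.058, 0.998, -0.0, -0.001]
contact_force: [0.0, 0.6, -2.3]
opening: 0.32
finger_force: 59.2
```

Emit:
drive_tool(
  steps=[0,0,0,30,0,0,0,0,0,0,60,0,0,0,0,25,-3,60,0,0,3,0,50,-6,60,0,0,6,0,80,-9,60,0,0,9,0,110,-12,60,0,0,10,0,140,-16,60,0,0,10,0,170,-20,60,0,0,10,0,198.8,-23.3,60,0,0,10,0,198.8,-23.3,60,0,0,10],
)

```text
clock: 10.4
tcp_pos: [0.6523, 0.0231, 0.1292]
orientation: [-0.029, 1.0, -0.0, 0.001]
contact_force: [-2.3, -0.2, -1.6]
opening: 0.318
finger_force: 59.5
```

Emit:
drive_tool(
  steps=[0,0,0,0,0,0,0,0,0,0,-15,0,0,0,0,0,0,-35,0,0,0,0,0,0,-55,0,0,0,0,0,0,-70,0,0,0,0,0,0,-80,0,0,0,0,0,0,-85,0,0,0,0,0,0,-87,0,0,0,0,0,0,-88,0,0,0,0,0,0,-88,0,0,0],
)

```text
clock: 11.23
tcp_pos: [0.6481, 0.0238, 0.0427]
orientation: [-0.03, 1.0, -0.0, 0.001]
contact_force: [-0.6, -0.1, -2.2]
opening: 0.321
finger_force: 59.5
```

Emit:
drive_tool(
  steps=[0,0,0,-2,0,0,0,0,0,0,-3.5,0,0,0,0,0,0,-4.2,0,0,0,0,0,0,-4.2,0,0,0,0.5,0,0,-4.2,0,0,0,0.7,0,0,-4.2,0,0,0,0.7,0,0,-4.2,0,0,0,0.7,0,0,-4.2,0,0,0,0.7,0,0,-4.2,0,0,0,0.7,0,0,5,0,0,0],
)

```text
clock: 12.07
tcp_pos: [0.6466, 0.0237, 0.0455]
orientation: [-0.03, 1.0, -0.0, -0.001]
contact_force: [1.4, 0.0, -0.5]
opening: 0.7
finger_force: 0.0
```

Emit:
drive_tool(
  steps=[0.7,0,0,30,0,0,0,0.7,0,0,60,0,0,0,0.7,0,0,90,0,0,0,0.7,-30,-9,98,0,0,-3,0.7,-60,-18,98,0,0,-6,0.7,-90,-27,98,0,0,-10.4,0.7,-120,-36,98,0,0,-10.4,0.7,-150,-46,98,0,0,-10.4,0.7,-177,-56,98,0,0,-10.4,0.7,-197.9,-63.1,98,0,0,-10.4],
)

```text
clock: 12.9
tcp_pos: [0.4476, -0.0398, 0.1456]
orientation: [0.061, 0.998, -0.0, 0.0]
contact_force: [0.1, 0.7, 1.7]
opening: 0.701
finger_force: 0.0
```

Emit:
drive_tool(
  steps=[0.75,0,0,0,0,0,0,0.75,0,0,-20,0,0,0,0.75,0,0,-40,0,0,0,0.75,0,0,-60,0,0,0,0.75,0,0,-80,0,0,0,0.75,0,0,-95,0,0,0,0.75,0,0,-103,0,0,0,0.75,0,0,-106,0,0,0,0.75,0,0,-106,0,0,0,0.75,0,0,-106,0,0,0],
)

```text
clock: 13.73
tcp_pos: [0.4506, -0.0394, 0.0396]
orientation: [0.061, 0.998, -0.0, 0.0]
contact_force: [0.0, 0.2, 0.3]
opening: 0.749
finger_force: 0.0
```

```bash
python3 - <<'E'
from h import *
s=robot.read_state(); print(s["tcp_pos"],s["orientation"])
im=imaging.snapshot("top"); cv2.imwrite("pics/t3.png",im)
sd=imaging.snapshot("side")
a=cv2.resize(im[165:320,195:425],None,fx=2.3,fy=2.3,interpolation=2); b=cv2.resize(sd[150:310,245:400],None,fx=1.5,fy=1.5,interpolation=2)
b=cv2.copyMakeBorder(b,0,a.shape[0]-b.shape[0],0,0,0)
cv2.imwrite("pics/p4.png",np.hstack([a,b]))
E
```

```text
[ 0.45060431 -0.0393645   0.03960428] [ 6.10861101e-02  9.98132390e-01 -6.14603140e-05  4.64850113e-04]
```

View pics/p4.png

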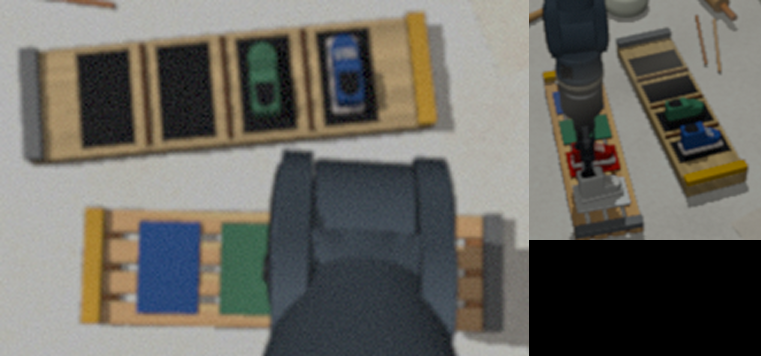

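Green (265,77) and blue (348,72) stand centred on pads 2 and 1, and the fingers are on red. Gripping it.

Emit:
drive_tool(
  steps=[0.75,0,0,-1,0,0,0,0,0,0,-1,0,0,0,0,0,0,-1,0,0,0,0,0,0,-1,0,0,0,0,0,0,-1,0,0,0,0,0,0,-1,0,0,0,0,0,0,-1,0,0,0,0,0,0,5,0,0,0,0,0,0,15,0,0,0,0,0,0,30,0,0,0],
)

```text
clock: 14.67
tcp_pos: [0.4489, -0.0392, 0.0686]
orientation: [0.061, 0.998, 0.0, -0.001]
contact_force: [0.1, -0.1, -1.7]
opening: 0.319
finger_force: 59.3
```

Emit:
drive_tool(
  steps=[0,0,0,30,0,0,0,0,0,0,60,0,0,0,0,25,18,60,0,0,3,0,50,37,60,0,0,6,0,77,58,60,0,0,9,0,105,80,60,0,0,10.4,0,133,101,60,0,0,10.4,0,160,123,60,0,0,10.4,0,180,138,60,0,0,10.4,0,192.9,148.2,60,0,0,10.4],
)

```text
clock: 15.5
tcp_pos: [0.6445, 0.1108, 0.1284]
orientation: [-0.03, 1.0, 0.0, 0.0]
contact_force: [-0.2, -0.5, -1.2]
opening: 0.321
finger_force: 59.5
```

Emit:
drive_tool(
  steps=[0,0,0,0,0,0,0,0,0,0,-15,0,0,0,0,0,0,-35,0,0,0,0,0,0,-55,0,0,0,0,0,0,-70,0,0,0,0,0,0,-80,0,0,0,0,0,0,-85,0,0,0,0,0,0,-87,0,0,0,0,0,0,-88,0,0,0,0,0,0,-88,0,0,0],
)

```text
clock: 16.33
tcp_pos: [0.6432, 0.1088, 0.0417]
orientation: [-0.03, 1.0, 0.0, 0.001]
contact_force: [-0.2, -0.7, -1.1]
opening: 0.314
finger_force: 59.5
```

Emit:
drive_tool(
  steps=[0,0,0,-1.5,0,0,0,0,0,0,-2.5,0,0,0,0,0,0,-3.2,0,0,0,0,0,0,-3.2,0,0,0,0.5,0,0,-3.2,0,0,0,0.7,0,0,-3.2,0,0,0,0.7,0,0,-3.2,0,0,0,0.7,0,0,-3.2,0,0,0,0.7,0,0,-3.2,0,0,0,0.7,0,0,5,0,0,0],
)

```text
clock: 17.17
tcp_pos: [0.6418, 0.1087, 0.0446]
orientation: [-0.03, 1.0, -0.0, -0.001]
contact_force: [0.2, -0.1, 0.7]
opening: 0.704
finger_force: 0.0
```

Emit:
drive_tool(
  steps=[0.7,0,0,30,0,0,0,0.7,0,0,65,0,0,0,0.7,-12,-14,99,0,0,0,0.7,-36,-42,99,0,0,-0.7,0.7,-63,-74,99,0,0,-0.7,0.7,-90,-106,99,0,0,-0.7,0.7,-117,-138,99,0,0,-0.7,0.7,-144,-170,99,0,0,-0.7,0.7,-171,-202,99,0,0,-0.7,0.7,-198,-232.7,99,0,0,-0.7],
)

```text
clock: 18.0
tcp_pos: [0.4437, -0.1248, 0.1457]
orientation: [-0.024, 1.0, -0.0, 0.001]
contact_force: [0.6, -0.7, 0.9]
opening: 0.697
finger_force: 0.0
```

```bash
python3 - <<'E'
from h import *
s=robot.read_state(); print(s["tcp_pos"],s["orientation"])
im=imaging.snapshot("top"); cv2.imwrite("pics/t4.png",im)
sd=imaging.snapshot("side")
a=cv2.resize(im[165:320,195:425],None,fx=2.3,fy=2.3,interpolation=2); b=cv2.resize(sd[150:310,245:400],None,fx=1.5,fy=1.5,interpolation=2)
b=cv2.copyMakeBorder(b,0,a.shape[0]-b.shape[0],0,0,0)
cv2.imwrite("pics/p5.png",np.hstack([a,b]))
E
```

```text
[ 0.44366423 -0.12483978  0.14565789] [-2.36887186e-02  9.99719185e-01 -2.83861504e-04  5.61143657e-04]
```

View pics/p5.png

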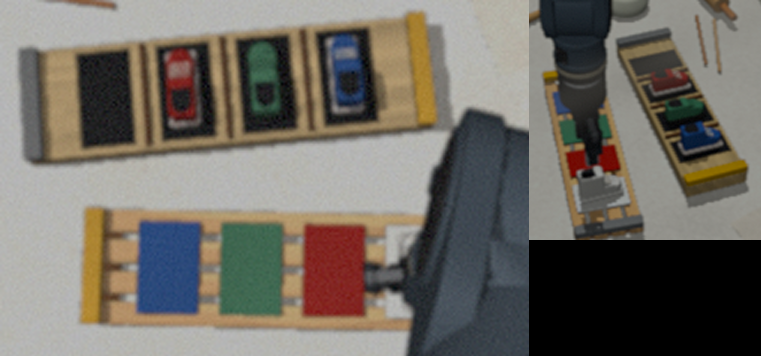

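Red is centred on pad 3 at (181,88). Now white.

Emit:
drive_tool(
  steps=[0.75,0,0,0,0,0,0,0.75,0,0,-20,0,0,0,0.75,0,0,-40,0,0,0,0.75,0,0,-60,0,0,0,0.75,0,0,-80,0,0,0,0.75,0,0,-95,0,0,0,0.75,0,0,-103,0,0,0,0.75,0,0,-106,0,0,0,0.75,0,0,-106,0,0,0,0.75,0,0,-106,0,0,0],
)

```text
clock: 18.93
tcp_pos: [0.4458, -0.1235, 0.0396]
orientation: [-0.024, 1.0, -0.0, 0.0]
contact_force: [-1.0, 0.2, 0.6]
opening: 0.746
finger_force: 0.0
```

Emit:
drive_tool(
  steps=[0.75,0,0,0,0,0,0,0,0,0,0,0,0,0,0,0,0,0,0,0,0,0,0,0,0,0,0,0,0,0,0,0,0,0,0,0,0,0,0,0,0,0,0,0,0,0,0,0,0,0,0,0,5,0,0,0,0,0,0,15,0,0,0,0,0,0,30,0,0,0],
)

```text
clock: 19.77
tcp_pos: [0.4439, -0.1234, 0.0686]
orientation: [-0.023, 1.0, 0.0, -0.001]
contact_force: [-0.1, 0.8, -1.2]
opening: 0.325
finger_force: 69.5
```

Emit:
drive_tool(
  steps=[0,0,0,30,0,0,0,0,0,0,60,0,0,0,0,14,24,60,0,0,0,0,32,53,60,0,0,0,0,50,82,60,0,0,0,0,68,111,60,0,0,0,0,86,140,60,0,0,0,0,104,170,60,0,0,0,0,120,197,60,0,0,0,0,133,217.4,60,0,0,0],
)

```text
clock: 20.6
tcp_pos: [0.5787, 0.0962, 0.129]
orientation: [-0.024, 1.0, 0.0, -0.0]
contact_force: [0.6, -0.1, -1.0]
opening: 0.321
finger_force: 69.8
```

Emit:
drive_tool(
  steps=[0,18,30,0,0,0,0.7,0,36,60,0,0,0,0.7,0,52,86,0,0,0,0.7,0,60,100,0,0,0,0.7,0,60,100,0,0,0,0.7,0,60,100,-15,0,0,0.7,0,60,100,-35,0,0,0.7,0,60,100,-55,0,0,0.7,0,60,100,-70,0,0,0.7,0,60,100,-75,0,0,0.7],
)

```text
clock: 21.43
tcp_pos: [0.636, 0.1926, 0.0515]
orientation: [-0.029, 1.0, -0.001, -0.002]
contact_force: [-1.4, -0.3, -1.4]
opening: 0.321
finger_force: 69.8
```

Emit:
drive_tool(
  steps=[0,0,0,-5,0,0,0,0,0,0,-9,0,0,0,0,0,0,-12,0,0,0,0,0,0,-14,0,0,0,0,0,0,-14.8,0,0,0,0,0,0,-15.2,0,0,0,0,0,0,-15.2,0,0,0,0.5,0,0,-15.2,0,0,0,0.7,0,0,-15.2,0,0,0,0.7,0,0,-15.2,0,0,0],
)

```text
clock: 22.27
tcp_pos: [0.6381, 0.1938, 0.0389]
orientation: [-0.03, 1.0, 0.0, 0.0]
contact_force: [0.0, -0.4, -0.7]
opening: 0.698
finger_force: 0.0
```

Emit:
drive_tool(
  steps=[0.7,0,0,0,0,0,0,0.7,0,0,10,0,0,0,0.7,0,0,30,0,0,0,0.7,0,0,60,0,0,0,0.7,0,0,95,0,0,0,0.7,-30,0,120,0,0,0,0.7,-65,0,130,0,0,0,0.7,-105,0,130,0,0,0,0.7,-145,0,130,0,0,0,0.7,-185,0,130,0,0,0],
)

```text
clock: 23.1
tcp_pos: [0.4513, 0.1935, 0.1695]
orientation: [-0.029, 1.0, 0.0, 0.001]
contact_force: [0.7, 0.3, 0.9]
opening: 0.699
finger_force: 0.0
```

Emit:
drive_tool(
  steps=[0.7,-30,0,0,0,0,0,0.7,-60,0,0,0,0,0,0.7,-90,0,0,0,0,0,0.7,-100,0,0,0,0,0,0.7,-100,0,0,0,0,0,0.7,-100,0,0,0,0,0,0.7,-100,0,0,0,0,0,0.7,-100,0,0,0,0,0,0.7,-100,0,0,0,0,0,0.7,-100,0,0,0,0,0],
)

```text
clock: 23.93
tcp_pos: [0.3536, 0.1937, 0.1685]
orientation: [-0.029, 1.0, -0.0, -0.0]
contact_force: [1.1, -0.5, -0.7]
opening: 0.702
finger_force: 0.0
```

```bash
python3 - <<'E'
from h import *
im=imaging.snapshot("top"); sd=imaging.snapshot("side")
a=cv2.resize(im[165:250,195:395],None,fx=3.5,fy=3.5,interpolation=2); b=cv2.resize(sd[150:290,280:400],None,fx=2,fy=2,interpolation=2)
b=cv2.copyMakeBorder(b,0,0,0,a.shape[1]-b.shape[1],0)
cv2.imwrite("pics/p6.png",np.vstack([a,b]))
E
```

```text
(no output)
```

View pics/p6.png

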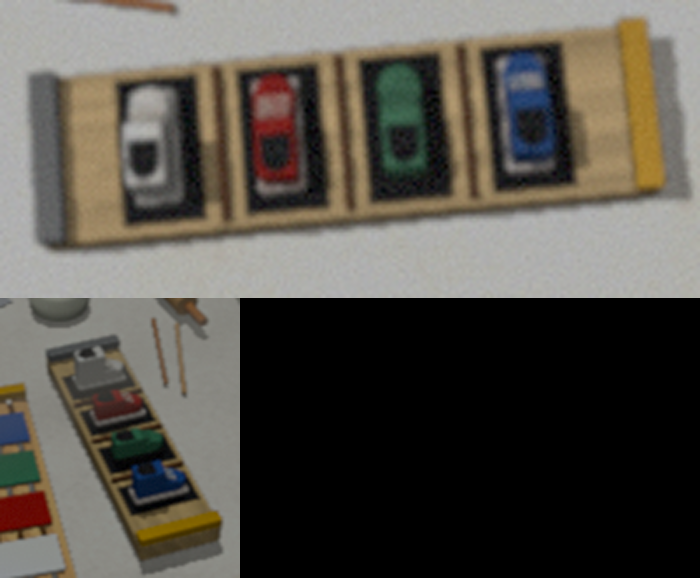

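All four stand upright on their own pads, in the order blue, green, red, white from the yellow bar, and the arm is clear.

```bash
python3 -c "
from workcell import order; print(order.job_done())"
```

```text
the job is handed in; nothing more can be done
None
```

I moved all four models to the review rack and handed the job in. From the yellow bar they stand blue, green, red, white, each upright on its own pad in the last pictures; the hand-in returned no verdict.

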